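# Push a ball under the ram of a bench load frame

### The arm

A 6-joint arm with a two-finger parallel gripper is mounted at the origin on the work surface. World frame = base frame: x ahead of the robot, y to its left, z up, the work surface at z = 0. Lengths are in mm, angles in rad, forces in N, time in s.
With the tool pointing down it reaches from about 350 to 775 mm from the base axis. Payload 7.3 kg.
Tool frame: the origin (TCP) lies midway between the tips of the shut fingers; the grasp point (between the pads) lies 19 mm behind it (bot.tcp_to_grasp is the distance from the TCP to the grasp point, in mm); z points along the fingers, y is the line along which they close (so a half turn about z gives the same grasp; the last joint's range is limited). The gripper opens to 92 mm and grips with 3 to 60 N. Pads are 19 mm wide; open, the fingers measure 130 mm over their backs; the gripper's body (75 mm by 190 mm) begins 47 mm behind the grasp point.
Start: joints at [-1.444, 0.342, 1.524, -0, 1.275, -0.146], TCP at [141.472, -505.599, 226.741] pointing down, gripper open.
Joint ranges: [-2.53, 2.53], [-0.77, 2.02], [0.04, 2.7], [-1, 4.14], [0.28, 2.66], [-3.11, 3.11]. Speed limits (rad/s): [2.57, 2.57, 3.14, 3.14, 3.14, 3.14].

### API

Orientations are given as [roll, pitch, yaw] about the fixed x, y, z axes, in that order (R = Rz(yaw) Ry(pitch) Rx(roll)).
In Python, from plant import bot, viewer gives the robot as it stands. The module is installed in compiled form; this text tells all that it offers.
- The arm moves only by the shell command python3 -m handwheel 'ROWS'. ROWS is text: rows parted by semicolons, each of 7 numbers parted by spaces: the shift along the tool's x, y, z scaled (see below), then the turn, a rotation vector about the tool's x, y, z scaled (see below), then the opening, from -1 (shut) to 1 (fully open), so that 0 is half open. In form: tx ty tz rx ry rz gripper; .... A call has 1 to 8 rows; each row is the pose to reach, as a shift and turn from the pose commanded when the call began, along the tool's axes at that moment, turning the shorter way round; what a row does not reach only later rows make up. The controller multiplies each number of a shift by 10 cm and each number of a turn by pi rad. A row lasts 1/12 s, in which the tool goes at most 41.7 mm and 7.16 degrees, less where a joint would pass 70% of its speed; a pose out of reach is approached as far as the arm can. A call with a number of a shift or a turn outside -1 to 1 is refused whole. A call with a gripper value outside its range is refused whole. The fingers move at their own pace and stop on an object; the grip force is fixed at half the most. Time passes only in rows, so rows that repeat a pose let the fingers close. It gives the time, the measured TCP pose, the force, the opening and the grip force at its end, in the units of the state.
- bot.get_obs(): the state, without advancing time (a new reading comes with each control period).
- viewer.capture(name): name is "side" or "top"; returns a dict with "frame" (400x640x3 uint8, red, green, blue), "fov_y" (degrees; the focal length in pixels is half the picture's height over the tangent of half this angle, whatever the lens; pixels are square), "cx", "cy" (the principal point, pixels), "T" (4x4, takes a point from camera to world coordinates). Camera axes: x right, y down, z forward; pixel columns grow to the right and rows downward; lengths in mm; the calibration is good to about 2 mm. A picture is of the moment at which its call begins. There is no depth.
- bot.close_job(): hands the job in; it is judged then, once.
Trained networks look in a picture, given as the dict that the camera call returned (one of the last four; its "shot" number tells which), for a name from the list of things; names that differ only in an ending like _2 or _b are one class to them, and where a whole thing is asked for, a point or a joint stands for the part that bears it (a point fixed in the world has none). Each returns a list of dicts, best first, with "score" (0 to 1); they miss things now and then, are a little off and sometimes report something else, mostly with a low value. They report only what shows in the picture. A call takes as long as a camera call. They do not tell look-alikes from the thing itself.
- viewer.recognise(target, picture): "centre" ([column, row] in pixels, amid what is visible of it).
- viewer.cut_out(target, picture): "pixels" (400x640 bool, what is visible of it) and "centre" ([column, row] in pixels, amid what is visible of it).
The state is a dict: "time": time; "joint_positions": joint angles; "dq": joint speeds; "tau": joint torques, N m; "tool_pos": TCP position; "tcp_rot": TCP orientation; "contact_force": force on the tool from outside, world axes, zero at the start; "moment": the same for the moment, N m; "grip_width": finger opening in mm; "finger_force": force on a finger pad.
Only numpy, scipy, OpenCV 4.12 (cv2) and the standard library are available. Lean on these libraries where they do the work, as an engineer would, in place of code of your own. Each camera call takes 0.05 s, during which the arm holds its last target. There are 200 camera calls.

### The job

The largest steel ball, lying on the load frame's platen in front of the clear guard, has to be set under the ram for a proof test. Lift the forked pusher out of its tray (there only the bare middle of its shank can be gripped), lay it flat on the bench, take it again by its wooden handle, and with it roll the ball gently in under the guard until it drops into the shallow cup below the ram. Keep the gripper off the ball and in front of the guard, lay the pusher down flat on the bench and let go of it at the end, and do not disturb the other things on the bench.

Things in the scene. Friction and masses are not known exactly. Their poses are not given: they have to be found in the camera images.
- ball_center (a point): centre of the loose solid steel ball to be pushed: 60 mm diameter, about 0.9 kg, the largest of the three balls. It starts on the platen (its centre 30 mm above it), about 100 mm in front of the cup and up to 25 mm to either side; it rolls freely but soon stops when no longer pushed. Its axes turn with it.
- cup (a point): centre of the mouth of the shallow round cup, 34 mm wide and 9 mm deep, sunk in the load frame's flat platen straight below the ram; the point lies in the platen's top face, 40 mm above the bench. z up; x points into the frame, away from the loading side, where the robot stands; y runs along the line of the columns. A ball dropped home has its centre 25 mm above this point.
- guard_edge (a point): middle of the lower edge of the load frame's guard, a fixed clear upright sheet 5 mm thick and 188 mm wide, standing 62 mm in front (-x) of the cup; this edge is 70 mm above the platen, the upper one 230 mm. The ball and the pusher pass below it, a gripper does not. Axes as the cup's.
- press: the load frame, fixed to the bench; origin on the bench below the cup, axes as the cup's. Grey base and dark flat platen, 40 mm high, from x = -145 to +95 mm and 110 mm to either side; two steel columns of 26 mm diameter 90 mm to either side of the origin; white crosshead, its top 285 mm above the bench; the ram hangs from it, the ram's pad 81 mm above the platen.
- pusher_mid (a point): middle of the bare black shank of the pusher (where it is taken out of the tray), half-way up. The pusher is a loose straight tool, 155 mm long, 24 mm high, 130 g, lying flat: x along it towards the nose, y across, z up. Shank 18 mm wide; half-way up it lies 12 mm above whatever the pusher lies on (24 mm above the bench in the tray).
- pusher_handle (a point): middle of the pusher's dark wooden handle, 65 mm behind (-x of) pusher_mid, half-way up: handle 65 mm long, 24 mm wide, 24 mm high. Axes as pusher_mid.
- pusher_notch (a point): bottom of the V at the pusher's nose, 44 mm ahead of (+x of) pusher_mid, half-way up. The two prongs open forwards, each 60 degrees from the pusher's x, and end 13 mm ahead of this point and 22 mm (24 mm outside) to either side. The 60 mm ball nestled in the V, with the pusher at the height of its centre, has its centre 35 mm ahead of this point.
- tray: wooden tray, fixed, in which the pusher lies, nose towards the tray's +x; origin under its centre, 200 mm along x, 100 mm along y. Blocks 41 mm high stand 3 mm beside the handle, so it cannot be gripped there; blocks 28 mm high beside the nose. Between them, over 70 mm of the shank, the tray is cut down to a floor 4 mm thick to let fingers in; pusher_mid is in the middle of this gap.
- rack: wooden ball rack, fixed, 210 mm along x, 85 mm along y, 30 mm high, with three round sockets, one empty; origin under its centre. Bystander. The tray and the rack stand to the left and right, either way round; the bench between them, in front of the load frame, is clear.
- spare_a_center (a point): centre of a 50 mm steel ball in the rack. Bystander.
- spare_b_center (a point): centre of a 40 mm steel ball in the rack. Bystander.
- oil_center (a point): centre of a standing white bottle, 60 mm diameter, 170 mm high. Bystander.
- wrench: a spanner lying on the bench, 170 mm long along x; origin at its underside about the middle. Bystander.
- caliper: a caliper lying on the bench at the left, 160 mm along x, up to 60 mm wide, 14 mm high; origin under its beam's middle. Bystander.
- grease_center (a point): centre of a grey jar, 70 mm diameter, 60 mm high. Bystander.
Mind the look-alikes: they are no part of the job. Leave any green look-alike of the part that bears pusher_mid alone.

How it is judged (in metres and radians):
On the way, in this order (a step that is already met when the one before it is completed fails the run):
1. the pusher is lifted out of its tray (z of pusher_mid in the frame of tray above 0.06 m), for 0.1 s.
2. the pusher lies flat on the bench, let go (height (world z) of pusher_mid below 0.017 m and angle between pusher_mid's own z axis and vertical below 0.1 rad and contact force between the fingers and pusher below 0.05 N and linear speed of pusher below 0.02 m/s), for 0.2 s.
3. the pusher is held up by its handle (contact force between the fingers and pusher above 1 N and x of the grasp point in the frame of pusher_handle below 0.034 m and height (world z) of pusher_handle above 0.035 m), for 0.2 s.
4. the ball has dropped into the cup (horizontal distance between ball_center and cup below 0.004 m and z of ball_center in the frame of cup below 0.0272 m), for 0.3 s.
At the end, for the whole second after the job is handed in: the ball is at rest in the cup (its centre within 4 mm of the cup's axis and less than 27 mm above the platen), and the pusher lies flat and still on the bench itself, out of the tray and off the platen, let go (all of step 2 and all of step 4 and linear speed of ball below 0.02 m/s); the robot touches nothing.
It fails at once if the gripper or arm touches the ball (contact force between any of the fingers, the arm and ball above 0.3 N).
It fails at once if the gripper reaches past the guard, between the columns (x of the grasp point in the frame of press between -0.06 and 0.1 m and y of the grasp point in the frame of press between -0.1 and 0.1 m and z of the grasp point in the frame of press below 0.25 m).
It fails at once if the ball is shot or thrown (faster than 0.6 m/s) (linear speed of ball above 0.6 m/s).
It fails at once if a bystander is moved by more than 20 mm (distance of any of spare_a_center, spare_b_center, oil_center, wrench, caliper, grease_center from where it was at the start of the episode above 0.02 m).
It also fails if it takes over 66 s, if anything falls off the work surface, if the arm or the gripper's body presses on something with over 40 N, if the wrist force passes 120 N, or if a joint passes its speed limit or range.

## Working session

There is one attempt and no reset: what is moved stays moved. The work goes in short steps, Python scripts to look and compute and a shell command to move; the robot and the scene stay as the last step left them, time stands still between calls to the robot, and variables do not carry over. Pictures are saved under pics/ and viewed, at most 10 in all, crops included, and the job is handed in when it is done.

```bash
mkdir -p pics; ls; cat > h.py <<'E'
import numpy as np, cv2
from plant import bot, viewer
def K(p):
    f=200/np.tan(np.radians(p["fov_y"])/2); return f,p["cx"],p["cy"]
def ray(p,px):
    f,cx,cy=K(p); T=np.array(p["T"]); d=T[:3,:3]@np.array([(px[0]-cx)/f,(px[1]-cy)/f,1]); return T[:3,3],d
def at(p,px,z):
    o,d=ray(p,px); return o+d*(z-o[2])/d[2]
def proj(p,X):
    f,cx,cy=K(p); T=np.array(p["T"]); c=T[:3,:3].T@(np.array(X,float)-T[:3,3]); return np.array([cx+f*c[0]/c[2],cy+f*c[1]/c[2]])
def tri(ps,pxs):
    A=np.zeros((3,3));b=np.zeros(3)
    for p,x in zip(ps,pxs):
        o,d=ray(p,x); d=d/np.linalg.norm(d); M=np.eye(3)-np.outer(d,d); A+=M;b+=M@o
    return np.linalg.solve(A,b)
def save(p,n): cv2.imwrite("pics/"+n,cv2.cvtColor(p["frame"],cv2.COLOR_RGB2BGR))
E
python3 - <<'E'
from h import *
np.set_printoptions(precision=1,suppress=True)
s=viewer.capture("side");t=viewer.capture("top");save(s,"s0.png");save(t,"t0.png")
for n,p in(("side",s),("top",t)):
    print(n,p["fov_y"],np.array(p["T"]).tolist())
    for k in ["ball_center","pusher_mid","pusher_handle","pusher_notch","tray","rack","cup","guard_edge","press","oil_center","grease_center","wrench","caliper"]:
        print(k,[(np.round(r["centre"],1).tolist(),round(r["score"],2)) for r in viewer.recognise(k,p)[:4]])
E
```

```text
pics
side 43.87196363194769 [[0.9131291587715359, -0.2583895234076618, 0.315325218773172, -59.8680444408928], [-0.40744531301011416, -0.5527413004008807, 0.7269562378418895, -1218.6601736688274], [-0.013544604360317406, -0.7922827203873029, -0.6100037988967099, 1119.4986504865603], [0.0, 0.0, 0.0, 1.0]]
ball_center [([331.7, 196.0], 0.78)]
pusher_mid [([359.2, 171.8], 0.69), ([281.7, 166.7], 0.56)]
pusher_handle [([282.6, 159.8], 0.66)]
pusher_notch [([281.4, 162.9], 0.65), ([359.1, 284.6], 0.54)]
tray [([280.8, 166.9], 0.96)]
rack [([356.2, 285.9], 0.6)]
cup [([361.7, 172.9], 0.91), ([359.1, 284.4], 0.68)]
guard_edge [([358.9, 173.0], 0.76)]
press [([359.6, 171.0], 0.8)]
oil_center [([361.4, 175.4], 0.31), ([280.8, 165.3], 0.23)]
grease_center [([382.0, 333.2], 0.84), ([359.0, 171.9], 0.15)]
wrench [([434.0, 260.0], 0.74), ([281.2, 164.3], 0.49)]
caliper []
top 56.676288507529236 [[-0.021195010613425033, -0.9904673259584802, 0.13610748595780775, 321.48128579685954], [-0.9996197806858329, 0.01859280122715824, -0.020361773108820643, 18.329551482683737], [0.017637051530925124, -0.1364873032599934, -0.9904848057704422, 1169.7723691745812], [0.0, 0.0, 0.0, 1.0]]
ball_center [([300.2, 163.7], 0.77)]
pusher_mid [([187.3, 282.5], 0.98), ([258.3, 252.1], 0.89), ([195.0, 207.4], 0.64)]
pusher_handle [([198.5, 209.7], 0.95), ([255.1, 255.8], 0.8), ([190.2, 280.6], 0.58), ([293.3, 121.6], 0.54)]
pusher_notch [([194.7, 205.7], 0.9), ([188.0, 283.8], 0.85), ([257.2, 253.7], 0.56)]
tray [([202.4, 204.9], 0.62)]
rack [([411.0, 197.0], 0.8), ([409.0, 168.9], 0.57)]
cup [([293.5, 125.0], 0.76)]
guard_edge [([293.4, 124.1], 0.68)]
press [([294.5, 121.8], 0.77)]
oil_center [([214.1, 114.7], 0.84)]
grease_center [([477.1, 207.9], 0.74), ([137.4, 234.7], 0.34)]
wrench [([408.8, 124.0], 0.67)]
caliper [([138.9, 235.5], 0.57)]
```

View pics/t0.png

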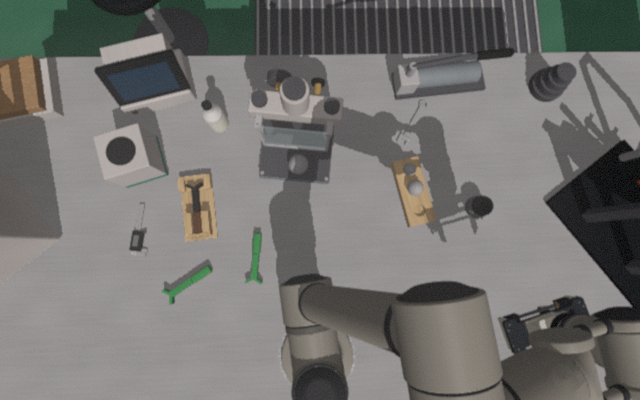

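View pics/s0.png

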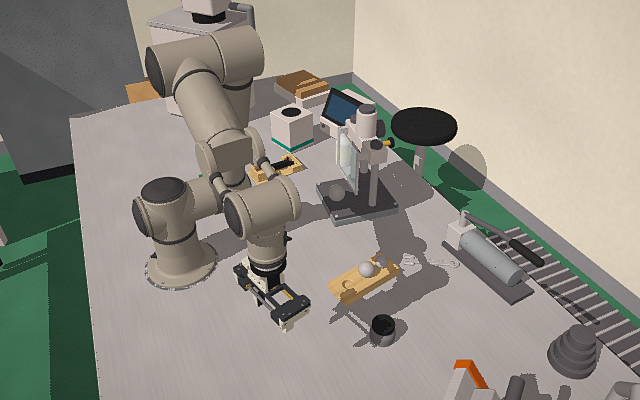

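The top view shows three pusher-like things: the dark one in the wooden tray at (197,207), and green ones at (257,255) and (188,282). The one in the tray fits because it has a black shank and wooden handle; the green ones are look-alikes. The ball is at (300,163) and the press at (293,125). I'll confirm in one enlarged crop.

```bash
python3 - <<'E'
from h import *
np.set_printoptions(precision=1,suppress=True)
t=viewer.capture("top");s=viewer.capture("side")
f=cv2.cvtColor(t["frame"],cv2.COLOR_RGB2BGR)
a=cv2.resize(f[165:247,165:229],(468,600),interpolation=cv2.INTER_CUBIC)
b=cv2.resize(f[85:190,240:348],(332,323),interpolation=cv2.INTER_CUBIC)
g=cv2.cvtColor(s["frame"],cv2.COLOR_RGB2BGR)[90:225,305:410]
c=cv2.resize(g,(215,277),interpolation=cv2.INTER_CUBIC)
o=np.zeros((600,800,3),np.uint8);o[:,:468]=a;o[:323,468:]=b;o[323:,468:683]=c
cv2.imwrite("pics/crop1.png",o)
for k,p in(("ball_center",t),("tray",t),("press",t),("rack",t),("ball_center",s),("tray",s),("caliper",t)):
    for r in viewer.cut_out(k,p)[:2]:
        m=r["pixels"].astype(np.uint8); q=cv2.minAreaRect(cv2.findNonZero(m))
        print(k,p["shot"],round(r["score"],2),np.round(r["centre"],1),m.sum(),np.round(q[0],1),np.round(q[1],1),round(q[2],1))
for px in[(198,207),(188,282),(257,255),(300,163)]: print(px,at(t,px,24))
print("corners tray z=0..", bot.get_obs()["tcp_rot"])
E
```

```text
ball_center 3 0.65 [300.6 164.2] 303 [298.  163.5] [19. 18.] 90.0
tray 3 0.72 [138.2 235.3] 407 [137.  229.5] [49. 14.] 90.0
tray 3 0.6 [201.6 204.9] 1561 [197.6 206.5] [63.2 34.4] 82.6
press 3 0.96 [292.  121.6] 7584 [293.  125.4] [ 94.2 109.7] 6.3
rack 3 0.63 [412.2 196.7] 1655 [412.6 190.7] [68.4 30.4] 75.3
ball_center 4 0.59 [334.9 194. ] 232 [336.  192.5] [15. 16.] 90.0
tray 4 0.71 [280.3 170.9] 466 [274.5 168.3] [19.6 54.1] 73.6
caliper 3 0.56 [138.4 233.5] 532 [136.6 229.8] [51.1 16.9] 87.4
(198, 207) [450.6 358.4  24. ]
(188, 282) [224.6 383.3  24. ]
(257, 255) [300.2 176.6  24. ]
(300, 163) [584.1  41.4  24. ]
corners tray z=0.. [3.1 0.  0.3]
```

View pics/crop1.png

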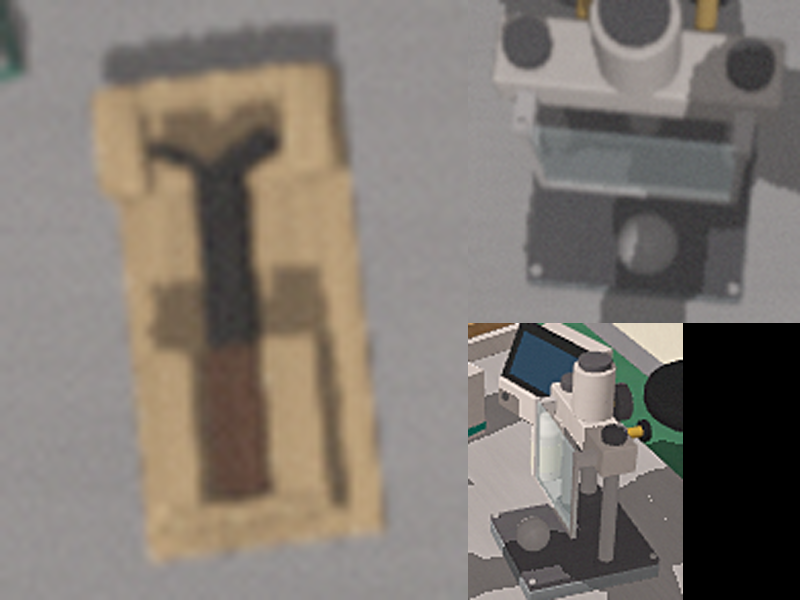

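The crop confirms it: the pusher in the tray has a black shank and brown wooden handle, with its nose towards image-up (+x). The ball lies on the platen in front of the guard. Next I'll fit the pusher and press poses.

```bash
cat >> h.py <<'E'
from scipy.optimize import least_squares
def fit(obs,x0):
    # obs: (pic, px, local xyz); pose x,y,yaw
    def r(v):
        c,s_=np.cos(v[2]),np.sin(v[2]); o=[]
        for p,px,l in obs: o+=list(proj(p,[v[0]+c*l[0]-s_*l[1],v[1]+s_*l[0]+c*l[1],l[2]])-px)
        return o
    q=least_squares(r,x0,loss="soft_l1"); return q.x,np.round(np.reshape(r(q.x),(-1,2)),1)
E
python3 - <<'E'
from h import *
np.set_printoptions(precision=2,suppress=True)
t=viewer.capture("top");s=viewer.capture("side")
A=lambda x,y:(165+x/7.31-.4,165+y/7.31-.4)
B=lambda x,y:(240+(x-468)/3.074-.4,85+y/3.074-.4)
C=lambda x,y:(305+(x-468)/2.048-.3,90+(y-323)/2.052-.3)
v,r=fit([(t,A(232,342),(-32.5,0,36)),(t,A(236,495),(-97.5,0,36)),(t,A(152,150),(56,22,36)),(t,A(275,138),(56,-22,36))],[450,358,0]);print("pusher",v,r.tolist())
v2,r=fit([(t,A(93,95),(100,50,28)),(t,A(335,65),(100,-50,28)),(t,A(153,560),(-100,50,20)),(t,A(383,528),(-100,-50,20))],[450,358,0]);print("tray",v2,r.tolist())
w,r=fit([(t,B(527,282),(-145,110,40)),(t,B(742,300),(-145,-110,40)),(s,C(490,513),(-145,110,40)),(s,C(533,584),(-145,-110,40)),(s,C(657,568),(95,-110,40)),(t,B(525,43),(0,90,285)),(t,B(750,65),(0,-90,285)),(s,C(615,435),(0,-90,285))],[700,50,-.1]);print("press",w,r.tolist())
bt=viewer.cut_out("ball_center",t)[0]["pixels"];bs=viewer.cut_out("ball_center",s)[0]["pixels"]
ct=cv2.minEnclosingCircle(cv2.findNonZero(bt.astype(np.uint8)));cs=cv2.minEnclosingCircle(cv2.findNonZero(bs.astype(np.uint8)))
print(ct,cs,"ball",at(t,ct[0],70),at(s,cs[0],70),tri([t,s],[ct[0],cs[0]]))
# overlays
o=[]
for p,(x0,y0,x1,y1) in((t,(235,80,350,190)),(s,(300,90,410,230))):
    f=cv2.cvtColor(p["frame"],cv2.COLOR_RGB2BGR);S=4
    g=cv2.resize(f[y0:y1,x0:x1],None,fx=S,fy=S,interpolation=cv2.INTER_CUBIC)
    c,n=np.cos(w[2]),np.sin(w[2])
    L=lambda l:tuple(int(u) for u in (proj(p,[w[0]+c*l[0]-n*l[1],w[1]+n*l[0]+c*l[1],l[2]])-[x0,y0]+.5)*S)
    def pl(P,col,cl=True): cv2.polylines(g,[np.array([L(q) for q in P])],cl,col,1)
    pl([(-145,110,40),(-145,-110,40),(95,-110,40),(95,110,40)],(0,255,255))
    pl([(-64.5,94,110),(-64.5,-94,110),(-64.5,-94,270),(-64.5,94,270)],(255,255,0))
    a=np.linspace(0,6.28,40)
    for y in(90,-90): pl([(13*np.cos(i),y+13*np.sin(i),40) for i in a],(0,0,255))
    pl([(17*np.cos(i),17*np.sin(i),40) for i in a],(0,0,255))
    o.append(g)
h=max(i.shape[0] for i in o);im=np.zeros((h,sum(i.shape[1] for i in o),3),np.uint8);x=0
for g in o: im[:g.shape[0],x:x+g.shape[1]]=g;x+=g.shape[1]
k=min(1,800/im.shape[1],600/im.shape[0]);cv2.imwrite("pics/ov1.png",cv2.resize(im,None,fx=k,fy=k))
ob=bot.get_obs();print(ob["tool_pos"],ob["tcp_rot"],ob["time"])
E
```

```text
pusher [466.54 363.85   0.09] [[-0.5, 0.6], [0.4, 0.9], [1.4, -0.9], [-1.1, -0.7]]
tray [450.64 359.74   0.12] [[0.5, -0.1], [-0.4, -0.4], [-0.6, 0.4], [0.6, 0.1]]
press [678.54  46.43  -0.11] [[-0.8, -1.8], [0.1, -1.3], [-0.5, 0.6], [-1.7, 1.4], [1.9, -4.8], [0.8, 0.7], [-0.5, 0.0], [-0.4, 2.1]]
((297.93902587890625, 164.1219482421875), 9.351981163024902) ((336.1363525390625, 192.5), 8.436792373657227) ball [570.2   46.77  70.  ] [573.47  47.14  70.  ] [571.47  46.32  70.74]
[ 141.46 -505.59  226.74] [ 3.14 -0.    0.27] 2.05
```

View pics/ov1.png

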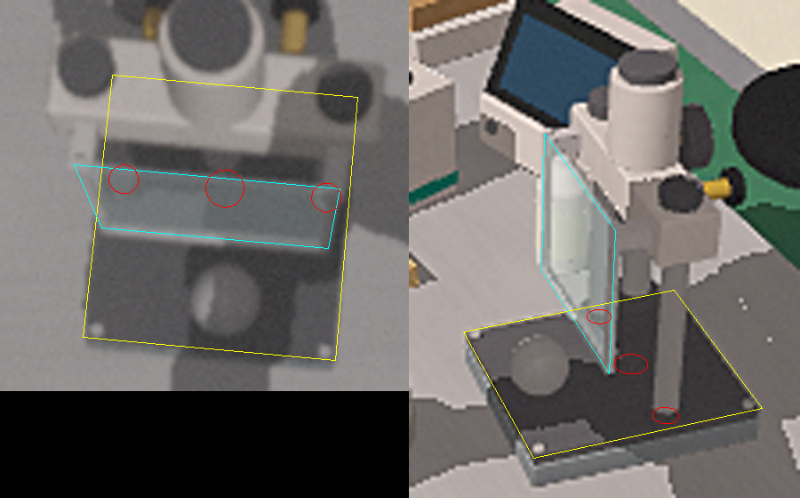

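```bash
python3 -m handwheel '0 0 -0.3 0 0 0.086 1;0 0 -0.3 0 0 0.086 1;0 0 -0.3 0 0 0.086 1'
```

```text
time: 2.3
tool_pos: [141.6, -506.3, 258.1]
tcp_rot: [3.138, -0.0, -0.002]
contact_force: [0.3, 0.6, -0.9]
grip_width: 91.9
finger_force: 0.0
```

```bash
for i in 1 2 3; do python3 -m handwheel '1 -1 0 0 0 0 1;1 -1 0 0 0 0 1;1 -1 0 0 0 0 1;1 -1 0 0 0 0 1' | grep -E "time|pos"; done
for i in 1 2 3 4 5; do python3 -m handwheel '0 -1 0 0 0 0 1;0 -1 0 0 0 0 1;0 -1 0 0 0 0 1' | grep -E "time|pos|cont"; done
python3 -m handwheel '0.25 -0.68 0.6 0 0 -0.033 0.5;0.25 -0.68 0.6 0 0 -0.033 0.5;0.25 -0.68 0.6 0 0 -0.033 0.5;0.25 -0.68 0.6 0 0 -0.033 0.5'
```

```text
time: 2.63
tool_pos: [243.3, -401.6, 256.0]
time: 2.97
tool_pos: [343.0, -301.3, 256.1]
time: 3.3
tool_pos: [442.8, -201.1, 256.0]
time: 3.55
tool_pos: [439.5, -100.6, 255.8]
contact_force: [-0.5, -0.5, -0.7]
time: 3.8
tool_pos: [439.0, -0.9, 256.1]
contact_force: [0.2, -0.7, -0.1]
time: 4.05
tool_pos: [438.8, 99.0, 256.1]
contact_force: [-0.6, -0.1, -0.3]
time: 4.3
tool_pos: [438.6, 199.0, 255.9]
contact_force: [0.0, -0.3, 0.2]
time: 4.55
tool_pos: [438.3, 299.2, 255.6]
contact_force: [-0.1, -0.6, -0.4]
time: 4.88
tool_pos: [462.8, 364.0, 192.6]
tcp_rot: [3.139, 0.006, 0.111]
contact_force: [-1.3, -0.9, -1.0]
grip_width: 71.1
finger_force: 0.0
```

```bash
python3 - <<'E'
from h import *
s=viewer.capture("side");t=viewer.capture("top");o=[]
for p,(x0,y0,x1,y1) in((s,(230,110,330,200)),(t,(150,150,250,250))):
    f=cv2.cvtColor(p["frame"],cv2.COLOR_RGB2BGR);S=4
    g=cv2.resize(f[y0:y1,x0:x1],None,fx=S,fy=S,interpolation=cv2.INTER_CUBIC)
    def pl(v,P,col):
        c,n=np.cos(v[2]),np.sin(v[2])
        cv2.polylines(g,[np.array([((proj(p,[v[0]+c*l[0]-n*l[1],v[1]+n*l[0]+c*l[1],l[2]])-[x0,y0]+.5)*S).astype(int) for l in P])],True,col,1)
    pl((450.6,359.7,.12),[(100,50,28),(100,-50,28),(-100,-50,41),(-100,50,41)],(0,255,255))
    pl((466.5,363,.105),[(-97.5,12,36),(-32.5,12,36),(-32.5,9,36),(44,9,36),(57,22,36),(44,0,36),(57,-22,36),(44,-9,36),(-32.5,-9,36),(-32.5,-12,36),(-97.5,-12,36)],(255,0,255))
    o.append(g)
im=np.zeros((400,800,3),np.uint8);im[:360,:400]=o[0];im[:,400:]=o[1];cv2.imwrite("pics/ov2.png",im)
E
```

```text
(no output)
```

View pics/ov2.png

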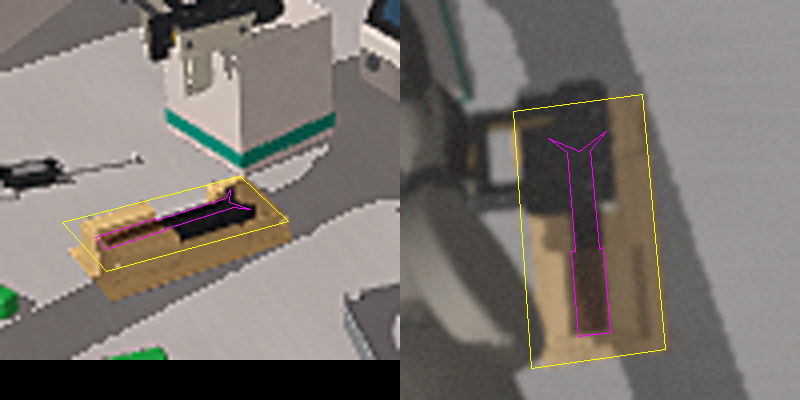

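The side view shows the pusher from (98,240) to (255,210) in the crop, and the fitted outline lands within about 1 px on it in both views. Descending.

```bash
python3 -m handwheel '0.04 0.02 1 0 0 0 0.5;0.04 0.02 1 0 0 0 0.5;0.04 0.02 1 0 0 0 0.5;0.04 0.02 1 0 0 0 0.5' | grep -E "pos|cont|width"
python3 -m handwheel '0 0 0.3 0 0 0 0.5;0 0 0.5 0 0 0 0.5;0 0 0.7 0 0 0 0.5;0 0 0.84 0 0 0 0.5;0 0 0.84 0 0 0 0.5'
```

```text
tool_pos: [466.7, 359.0, 94.0]
contact_force: [-1.1, 0.1, 0.3]
grip_width: 69.1
time: 5.73
tool_pos: [468.4, 360.7, 12.9]
tcp_rot: [3.141, 0.001, 0.106]
contact_force: [-0.3, -0.8, 0.2]
grip_width: 68.8
finger_force: 0.0
```

```bash
python3 -m handwheel '0 -0.01 0.04 0 0 0 0.5;0 -0.01 0.04 0 0 0 0;0 -0.01 0.04 0 0 0 -0.5;0 -0.01 0.04 0 0 0 -1;0 -0.01 0.04 0 0 0 -1;0 -0.01 0.04 0 0 0 -1;0 -0.01 0.04 0 0 0 -1;0 -0.01 0.04 0 0 0 -1'
python3 -m handwheel '0 0 0 0 0 0 -1;0 0 0 0 0 0 -1;0 0 0 0 0 0 -1;0 0 0 0 0 0 -1'
```

```text
time: 6.4
tool_pos: [468.3, 362.7, 8.8]
tcp_rot: [3.142, -0.0, 0.106]
contact_force: [-0.6, -0.0, 0.1]
grip_width: 26.7
finger_force: 0.0
time: 6.73
tool_pos: [468.3, 362.8, 8.7]
tcp_rot: [-3.142, -0.0, 0.106]
contact_force: [-0.0, 0.7, 0.8]
grip_width: 17.9
finger_force: 30.0
```

```bash
python3 -m handwheel '0 0 -0.15 0 0 0 -1;0 0 -0.35 0 0 0 -1;0 0 -0.6 0 0 0 -1;0 0 -0.9 0 0 0 -1;0 0 -1 0 0 0 -1;0 0 -1 0 0 0 -1'
```

```text
time: 7.23
tool_pos: [469.7, 363.5, 111.3]
tcp_rot: [-3.14, -0.005, 0.106]
contact_force: [0.3, 0.6, -2.3]
grip_width: 17.7
finger_force: 30.0
```

```bash
python3 -m handwheel '0 0 -0.3 0 0 0.033 -1;0 0 -0.3 0 0 0.033 -1;0 0 -0.3 0 0 0.033 -1'
```

```text
time: 7.48
tool_pos: [468.5, 362.7, 138.1]
tcp_rot: [-3.141, -0.001, 0.004]
contact_force: [-0.3, 0.3, -3.2]
grip_width: 17.9
finger_force: 30.0
```

```bash
for i in 1 2 3; do python3 -m handwheel '-0.09 0.33 0 0 0 0 -1;-0.09 0.66 0 0 0 0 -1;-0.09 1 0 0 0 0 -1;-0.09 1 0 0 0 0 -1' | grep -E "pos|cont|width"; done
python3 -m handwheel '0 0.16 0.3 0 0 0 -1;0 0.16 0.6 0 0 0 -1;0 0.16 0.9 0 0 0 -1;0 0.16 1 0 0 0 -1;0 0.16 1 0 0 0 -1'
python3 - <<'E'
from h import *
t=viewer.capture("top");s=viewer.capture("side")
im=np.hstack([cv2.resize(cv2.cvtColor(p["frame"],cv2.COLOR_RGB2BGR)[y:y+100,x:x+100],(400,400),interpolation=cv2.INTER_CUBIC) for p,x,y in((t,250,150),(s,270,160))])
cv2.imwrite("pics/c3.png",im)
E
```

```text
tool_pos: [457.9, 257.5, 136.0]
contact_force: [0.7, 1.4, -2.1]
grip_width: 17.7
tool_pos: [449.4, 158.1, 136.5]
contact_force: [0.3, -0.3, -1.8]
grip_width: 17.7
tool_pos: [441.2, 58.4, 137.0]
contact_force: [0.9, -0.2, -1.6]
grip_width: 17.7
time: 8.9
tool_pos: [439.1, 47.0, 34.9]
tcp_rot: [-3.141, 0.008, 0.004]
contact_force: [-0.8, -0.2, -1.4]
grip_width: 17.7
finger_force: 30.0
```

View pics/c3.png

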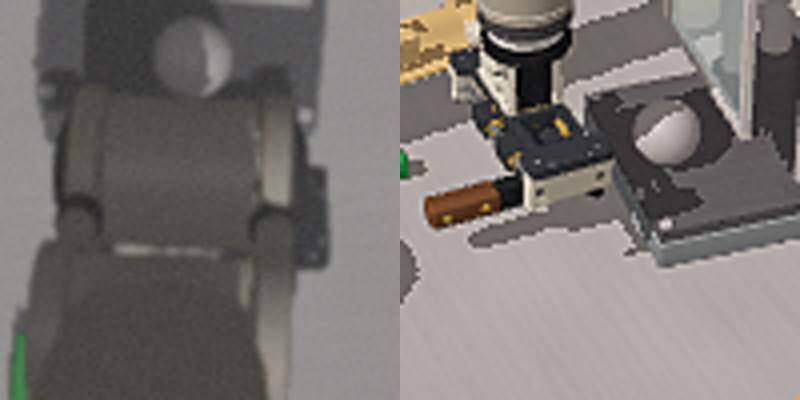

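The side view shows the pusher level in the gripper, handle end at (440,205) and ball at (667,132) in the crop, with the bench clear below. Lowering and releasing.

```bash
python3 -m handwheel '0 0 0.15 0 0 0 -1;0 0 0.25 0 0 0 -1;0 0 0.31 0 0 0 -1;0 0 0.31 0 0 0 -1;0 0 0.31 0 0 0 -1'
```

```text
time: 9.42
tool_pos: [442.5, 46.7, 8.2]
tcp_rot: [3.141, -0.001, 0.003]
contact_force: [0.4, -0.5, -2.0]
grip_width: 17.8
finger_force: 30.0
```

```bash
python3 -m handwheel '0 0 0.03 0 0 0 -1;0 0 0.06 0 0 0 -1;0 0 0.06 0 0 0 -1;0 0 0.06 0 0 0 -1'
python3 -m handwheel '0 0 0 0 0 0 -0.5;0 0 0 0 0 0 -0.3;0 0 0 0 0 0 -0.2;0 0 0 0 0 0 0;0 0 0 0 0 0 0;0 0 0 0 0 0 0;0 0 0 0 0 0 0'
```

```text
time: 9.75
tool_pos: [442.1, 46.6, 1.8]
tcp_rot: [3.141, -0.0, 0.003]
contact_force: [-0.0, -0.4, -1.5]
grip_width: 17.6
finger_force: 30.0
time: 10.33
tool_pos: [442.1, 46.6, 1.7]
tcp_rot: [3.142, -0.0, 0.003]
contact_force: [-0.7, -0.2, -0.1]
grip_width: 45.7
finger_force: 0.0
```

```bash
python3 -m handwheel '0 0 -0.3 0 0 0 0;0 0 -0.6 0 0 0 0;0 0 -1 0 0 0 0;0 0 -1 0 0 0 0;-0.65 0 -1 0 0 0 0;-0.65 0 -1 0 0 0 0;-0.65 0 -1 0 0 0 0'
python3 - <<'E'
from h import *
np.set_printoptions(precision=1,suppress=True)
s=viewer.capture("side")
f=cv2.cvtColor(s["frame"],cv2.COLOR_RGB2BGR);x0,y0,S=240,150,6
g=cv2.resize(f[y0:y0+100,x0:x0+130],None,fx=S,fy=S,interpolation=cv2.INTER_CUBIC)
v=(440.3,46.6,0)
P=[(-97.5,12,24),(-32.5,12,24),(-32.5,9,24),(44,9,24),(57,22,24),(44,0,24),(57,-22,24),(44,-9,24),(-32.5,-9,24),(-32.5,-12,24),(-97.5,-12,24)]
cv2.polylines(g,[np.array([((proj(s,[v[0]+l[0],v[1]+l[1],l[2]])-[x0,y0]+.5)*S).astype(int) for l in P])],True,(255,0,255),1)
cv2.imwrite("pics/c4.png",g)
E
```

```text
time: 10.92
tool_pos: [371.8, 46.9, 101.1]
tcp_rot: [-3.141, 0.005, 0.003]
contact_force: [-0.4, 0.8, 0.3]
grip_width: 46.2
finger_force: 0.0
```

View pics/c4.png

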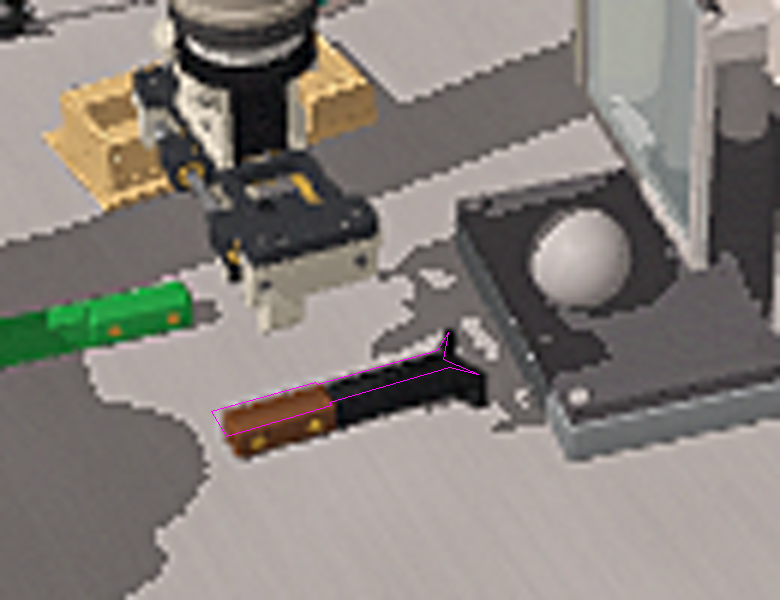

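The side view shows the pusher flat on the bench, handle centre about (278,420) and nose about (465,360) in the crop. That is some 3 mm further in +x than my outline, so handle centre x is about 378. Grasping the handle.

```bash
python3 -m handwheel '0.07 0 0.4 0 0 0 0;0.07 0 0.7 0 0 0 0;0.07 0 0.9 0 0 0 0;0.07 0 0.98 0 0 0 0;0.07 0 0.98 0 0 0 0;0.07 0 0.98 0 0 0 0'
python3 -m handwheel '0 0 0 0 0 0 -0.5;0 0 0 0 0 0 -1;0 0 0 0 0 0 -1;0 0 0 0 0 0 -1;0 0 0 0 0 0 -1;0 0 0 0 0 0 -1;0 0 0 0 0 0 -1'
```

```text
time: 11.47
tool_pos: [384.9, 46.4, 3.8]
tcp_rot: [3.141, -0.0, 0.003]
contact_force: [-0.0, 0.7, 0.6]
grip_width: 45.5
finger_force: 0.0
time: 12.05
tool_pos: [384.7, 46.4, 4.4]
tcp_rot: [3.141, -0.002, 0.003]
contact_force: [-0.6, 0.1, 7.5]
grip_width: 24.2
finger_force: 30.0
```

```bash
python3 -m handwheel '0 0 -0.2 0 0 0 -1;0 0 -0.4 0 0 0 -1;0 0 -0.6 0 0 0 -1;0 0 -0.6 0 0 0 -1;0 0 -0.6 0 0 0 -1;0 0 -0.6 0 0 0 -1'
python3 - <<'E'
from h import *
np.set_printoptions(precision=1,suppress=True)
s=viewer.capture("side");ob=bot.get_obs()
f=cv2.cvtColor(s["frame"],cv2.COLOR_RGB2BGR);x0,y0,S=250,140,6
g=cv2.resize(f[y0:y0+95,x0:x0+130],None,fx=S,fy=S,interpolation=cv2.INTER_CUBIC)
x,y,z=ob["tool_pos"];v=(x+58.5,y,ob["tcp_rot"][2]);z+=19.6
P=[(-97.5,12),(-32.5,12),(-32.5,9),(44,9),(57,22),(44,0),(57,-22),(44,-9),(-32.5,-9),(-32.5,-12),(-97.5,-12)]
cv2.polylines(g,[np.array([((proj(s,[v[0]+a-v[2]*b,v[1]+b+v[2]*a,z])-[x0,y0]+.5)*S).astype(int) for a,b in P])],True,(255,0,255),1)
cv2.imwrite("pics/c5.png",g)
E
```

```text
time: 12.55
tool_pos: [383.6, 46.5, 63.1]
tcp_rot: [3.142, 0.001, 0.003]
contact_force: [-0.6, -0.5, -2.3]
grip_width: 23.6
finger_force: 30.0
```

View pics/c5.png

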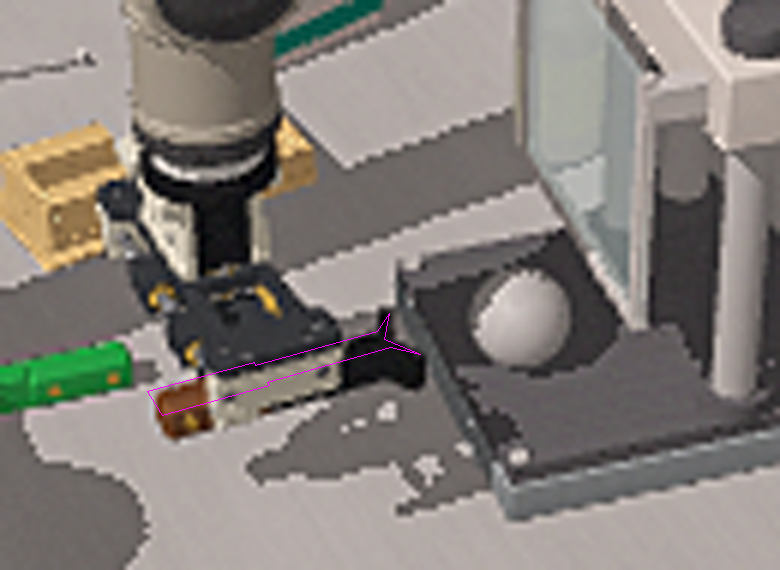

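The pusher is level, its nose at about (400,335) in the crop against the ball at (520,318), and the outline agrees within about 1 px. Advancing slowly.

```bash
python3 -m handwheel '0.1 0 0.01 0 0 0 -1;0.2 0 0.01 0 0 0 -1;0.3 0 0.01 0 0 0 -1;0.33 0 0.01 0 0 0 -1;0.36 0 0.01 0 0 0 -1;0.39 0 0.01 0 0 0 -1;0.42 0 0.01 0 0 0 -1;0.45 0 0.01 0 0 0 -1'
python3 -m handwheel '0.03 0 0 0 0 0 -1;0.06 0 0 0 0 0 -1;0.1 0 0 0 0 0 -1;0.14 0 0 0 0 0 -1;0.18 0 0 0 0 0 -1;0.22 0 0 0 0 0 -1;0.26 0 0 0 0 0 -1;0.3 0 0 0 0 0 -1'
python3 - <<'E'
from h import *
np.set_printoptions(precision=1,suppress=True)
s=viewer.capture("side");t=viewer.capture("top")
for p in(s,t):
    r=viewer.cut_out("ball_center",p)
    if r: c=cv2.minEnclosingCircle(cv2.findNonZero(r[0]["pixels"].astype(np.uint8)));print(c,at(p,c[0],70),r[0]["score"])
E
```

```text
time: 13.27
tool_pos: [429.0, 46.6, 62.5]
tcp_rot: [3.142, 0.001, 0.003]
contact_force: [-0.9, 0.6, -1.6]
grip_width: 23.6
finger_force: 30.0
time: 13.93
tool_pos: [459.5, 46.6, 62.7]
tcp_rot: [3.142, -0.0, 0.003]
contact_force: [-0.9, -0.2, -0.4]
grip_width: 23.6
finger_force: 30.0
((342.9444580078125, 190.5), 8.098639488220215) [600.7  47.6  70. ] 0.61
((297.6111145019531, 154.5), 9.716133117675781) [600.1  47.3  70. ] 0.72
```

```bash
python3 -m handwheel '0.05 0 0 0 0 0 -1;0.1 0 0 0 0 0 -1;0.15 0 0 0 0 0 -1;0.2 0 0 0 0 0 -1;0.25 0 0 0 0 0 -1;0.3 0 0 0 0 0 -1;0.35 0 0 0 0 0 -1;0.4 0 0 0 0 0 -1'
python3 -m handwheel '0.04 0 0 0 0 0 -1;0.08 0 0 0 0 0 -1;0.12 0 0 0 0 0 -1;0.16 0 0 0 0 0 -1;0.19 0 0 0 0 0 -1;0.22 0 0 0 0 0 -1;0.25 0 0 0 0 0 -1'
python3 - <<'E'
from h import *
np.set_printoptions(precision=1,suppress=True)
s=viewer.capture("side")
f=cv2.cvtColor(s["frame"],cv2.COLOR_RGB2BGR)
cv2.imwrite("pics/c6.png",cv2.resize(f[130:230,300:420],None,fx=6,fy=6,interpolation=cv2.INTER_CUBIC))
for r in viewer.cut_out("ball_center",s)[:2]:c=cv2.minEnclosingCircle(cv2.findNonZero(r["pixels"].astype(np.uint8)));print(c,at(s,c[0],70),r["score"])
E
```

```text
time: 14.8
tool_pos: [499.6, 46.8, 62.7]
tcp_rot: [3.142, 0.0, 0.003]
contact_force: [-0.7, 0.0, 0.1]
grip_width: 23.8
finger_force: 30.0
time: 15.38
tool_pos: [524.5, 46.8, 62.7]
tcp_rot: [3.142, -0.0, 0.003]
contact_force: [-0.3, -0.2, -1.1]
grip_width: 23.4
finger_force: 30.0
```

View pics/c6.png

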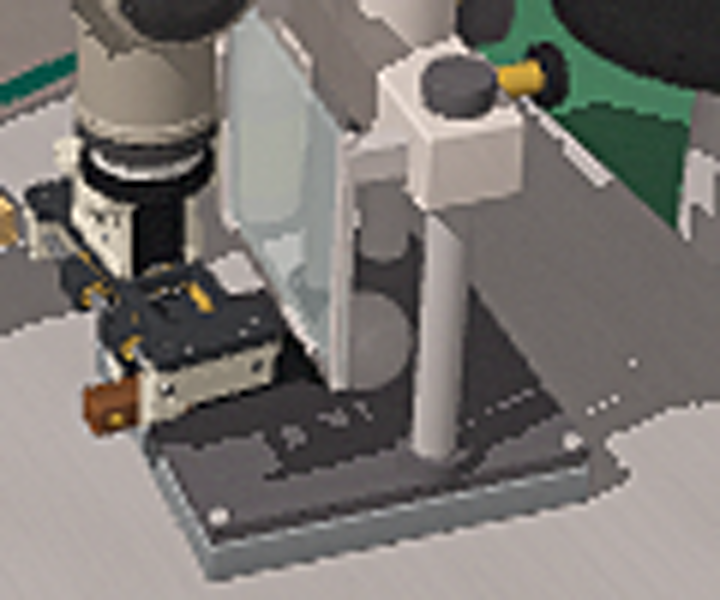

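The ball shows half behind the guard at (370,340) in the crop, right edge about 413 and bottom about 390. I'll compare that with the predicted silhouettes.

```bash
python3 - <<'E'
from h import *
np.set_printoptions(precision=1,suppress=True)
s=viewer.capture("side")
for X in([600.5,47.5,70],[662,47,70],[668,47,68],[678.5,46.4,65]):
    q=proj(s,X); T=np.array(s["T"]); R=30*K(s)[0]/np.linalg.norm(np.array(X)-T[:3,3]); c=(q-[300,130]+.5)*6
    print(X,q,"crop centre",c,"right",c[0]+6*R,"bottom",c[1]+6*R)
E
```

```text
[600.5, 47.5, 70] [342.9 190.5] crop centre [260.5 366.2] right 310.93709664689123 bottom 416.60476951703276
[662, 47, 70] [358.3 186.3] crop centre [352.6 340.8] right 402.3917326657318 bottom 390.62153138168463
[668, 47, 68] [359.7 186.3] crop centre [361.3 341.1] right 410.99586190444586 bottom 390.73731767621933
[678.5, 46.4, 65] [362.3 186.4] crop centre [377.  341.3] right 426.51277123562426 bottom 390.8133191446309
```

```bash
python3 -m handwheel '0.02 0 0 0 0 0 -1;0.04 0 0 0 0 0 -1;0.06 0 0 0 0 0 -1;0.08 0 0 0 0 0 -1;0.09 0 0 0 0 0 -1;0.1 0 0 0 0 0 -1;0.1 0 0 0 0 0 -1'
cat > look.py <<'E'
from h import *
import time
s=viewer.capture("side");f=cv2.cvtColor(s["frame"],cv2.COLOR_RGB2BGR)
g=cv2.resize(f[165:205,345:385],None,fx=6,fy=6,interpolation=cv2.INTER_CUBIC)
# edge profile: row through ball, right side
print(np.round(f[184:190,356:376].mean(axis=(0,2)),0).astype(int).tolist(),[ (np.round(r["centre"],1).tolist(),round(r["score"],2)) for r in viewer.recognise("ball_center",s)[:1]])
E
python3 look.py
```

```text
time: 16.12
tool_pos: [534.3, 46.8, 62.7]
tcp_rot: [3.141, -0.0, 0.003]
contact_force: [0.0, -0.4, -1.3]
grip_width: 23.3
finger_force: 30.0
[151, 161, 71, 96, 117, 116, 118, 122, 118, 116, 114, 113, 108, 114, 174, 167, 161, 153, 140, 123] [([360.8, 186.5], 0.6)]
```

```bash
python3 -m handwheel '-0.1 0 0 0 0 0 -1;-0.2 0 0 0 0 0 -1;-0.4 0 0 0 0 0 -1;-0.6 0 0 0 0 0 -1;-0.8 0 0 0 0 0 -1;-0.9 0 0 0 0 0 -1' | grep -E "time|pos|cont"
python3 - <<'E'
from h import *
np.set_printoptions(precision=2,suppress=True)
s=viewer.capture("side");t=viewer.capture("top")
a=cv2.imread("pics/s0.png");b=cv2.cvtColor(s["frame"],cv2.COLOR_RGB2BGR)
x0,y0=343,168
A=cv2.absdiff(a,b)[y0:205,x0:385].max(2)
ys,xs=np.nonzero(A>22)
for r in A: print("".join("%3d"%min(v,255)+" " if v>15 else "  . " for v in r))
for X in([672,46.4,70],[678.5,46.4,65]): print(proj(s,X)-[x0,y0])
for p in(s,t): print([(np.round(r["centre"],1).tolist(),round(r["score"],2)) for r in viewer.recognise("ball_center",p)[:2]])
E
```

```text
time: 16.72
tool_pos: [441.4, 46.8, 62.5]
contact_force: [0.1, -0.0, -1.6]
 40  38  44   .   .   .   .   .   .   .   .   .  19  72  22  32   .   .   .   .   .   .   .   .   .  43  84  87  87  69  62  59   .   .   .  17  79  76  78  83   .   . 
 43   .   .   .   .   .   .   .   .   .   .   .   .  71  23  30   .   .   .   .   .   .   .   .   .   .  49  56  83  68  58  53  46   .   .  23  85  82   .   .   .   . 
  .   .   .   .   .   .   .   .   .   .   .   .  16  56  23  19   .   .   .   .   .   .   .   .   .   .   .   .  81  71  58  49  39  23   .  25   .   .   .   .   .   . 
  .   .   .   .   .   .   .   .   .   .   .   .  42  57  25  24   .   .   .   .   .   .   .   .   .   .   .   .  76  62  58  50  38  22   .   .   .   .   .   .   .   . 
  .   .   .   .   .   .   .   .   .   .   .   .  42  54  17  23   .   .   .   .   .   .   .   .   .   .   .  21  76  61  59  49  34  17   .   .   .   .   .   .   .   . 
 66   .   .   .   .   .   .   .   .   .   .   .  38  55  22  21   .   .   .   .   .   .   .   .   .   .   .  17  77  64  54  46  33  17   .   .   .   .   .   .   .   . 
 87   .   .
[... 4607 characters left out ...]
  44  39  42  37  41  38  37  40  41  44   .  16  73  62  53  42  28   .   .  30   .   .   .   .   .   .   .   . 
  .  45  46  47  42  42  38  38  40  39  40  40  38  40  39  39  40  41  39  38  42  40  40  27   .  52  75  61  52  44  27   .   .   .   .   .   .   .   .   .   .   . 
  .   .  49  46  42  47  42  37  38  40  41  43  37  40  42  35  39  41  45  41  35  39  44  40  42  45  69  64  53  44  23   .   .   .   .   .   .   .   .   .   .  50 
  .   .   .   .   .  44  44  44  44  40  38  40  43  42  41  40  37  36  41  38  43  39  39  39  37  56  71  63  50  40  24   .   .   .   .   .   .   .   .  49  47  42 
[17.8  17.71]
[19.33 18.38]
[([360.7, 188.5], 0.74), ([430.9, 259.8], 0.45)]
[]
```

The silhouette centre (19.3,18.8) matches the ball home in the cup (19.3,18.4). Now I'll withdraw further and lay the pusher down.

```bash
python3 -m handwheel '-0.3 0 0 0 0 0 -1;-0.56 0 0 0 0 0 -1;-0.56 0 0.2 0 0 0 -1;-0.56 0 0.4 0 0 0 -1;-0.56 0 0.5 0 0 0 -1;-0.56 0 0.55 0 0 0 -1;-0.56 0 0.55 0 0 0 -1;-0.56 0 0.55 0 0 0 -1'
```

```text
time: 17.58
tool_pos: [389.0, 46.4, 7.8]
tcp_rot: [3.141, -0.0, 0.003]
contact_force: [-0.9, -1.0, -1.3]
grip_width: 23.7
finger_force: 30.0
```

```bash
python3 -m handwheel '0 0 0.01 0 0 0 -1;0 0 0.03 0 0 0 -1;0 0 0.03 0 0 0 -1;0 0 0.03 0 0 0 -0.4;0 0 0.03 0 0 0 -0.2;0 0 0.03 0 0 0 0;0 0 0.03 0 0 0 0;0 0 0.03 0 0 0 0'
python3 -m handwheel '0 0 -0.1 0 0 0 0;0 0 -0.3 0 0 0 0;0 0 -0.6 0 0 0 0;0 0 -0.95 0 0 0 0;0 0 -1 0 0 0 0;-0.2 0 -1 0 0 0 0;-0.2 0 -1 0 0 0 0'
python3 - <<'E'
from h import *
s=viewer.capture("side");t=viewer.capture("top")
f=cv2.cvtColor(s["frame"],cv2.COLOR_RGB2BGR)[130:230,250:383]
cv2.imwrite("pics/c7.png",cv2.resize(f,None,fx=6,fy=6,interpolation=cv2.INTER_CUBIC))
E
```

```text
time: 18.25
tool_pos: [388.2, 46.4, 4.8]
tcp_rot: [3.141, -0.0, 0.003]
contact_force: [0.8, -0.1, -0.6]
grip_width: 44.8
finger_force: 0.0
time: 18.83
tool_pos: [365.4, 46.6, 104.7]
tcp_rot: [-3.142, 0.002, 0.003]
contact_force: [-1.5, -0.8, -1.1]
grip_width: 45.8
finger_force: 0.0
```

View pics/c7.png

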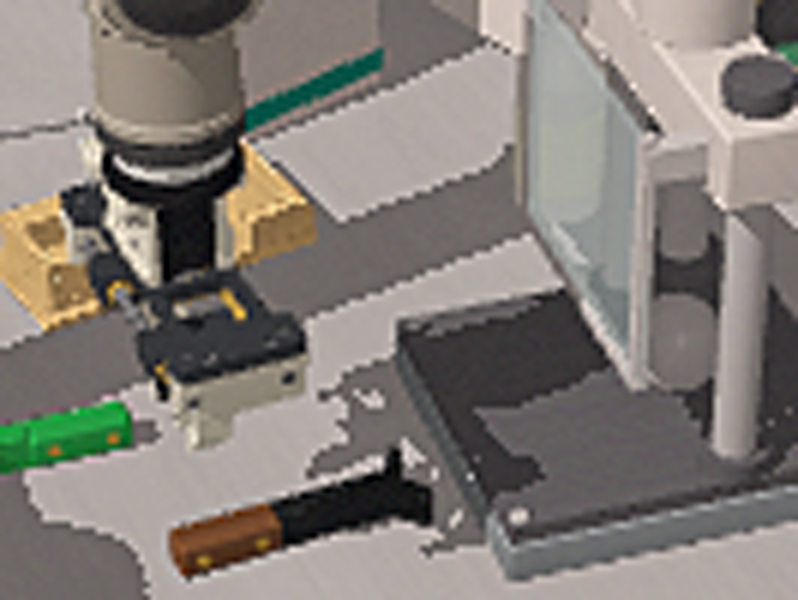

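The ball sits under the ram at (682,340) in the crop. The pusher lies flat on the bench, from (180,545) to (430,490), off the platen and released. Handing in.

```bash
python3 -m handwheel '0 0 0 0 0 0 0;0 0 0 0 0 0 0;0 0 0 0 0 0 0;0 0 0 0 0 0 0' | grep time; python3 -c "
from plant import bot
print(bot.close_job())"
```

```text
time: 19.27
the job is handed in; nothing more can be done
None
```

I handed the job in at 19.3 s: the cameras showed the ball down in the cup and the pusher flat on the bench and released, and none of the moves came near the bystanders; no verdict came back.

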